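Put the gilder's colours, pots and tape measure back in their racks

TASK

The things used on the picture frame stand mixed up on the bench inside it: put them away by kind. Stand the two pigment jars in the two deep wells of the jar rack, the two red-lidded gilding pots in the two wide shallow seats of the pot rack, and the tape measure upright in the front bay of the marking-out tray, all fully down, one thing to a place. Do not knock any of them over, and leave the gouge lying to the right of the racks alone.

Things in the scene. Friction and masses are not known exactly. Their poses are not given: they have to be found in the camera images.
- jar_yellow_center (a point): Clear pigment jar with a yellow lid, standing; 42 mm across (round-cornered square body), 96 mm tall, 0.11 kg, the round lid (41 mm across) is its top 20 mm. The point is its centre, 48 mm above its foot; z points up. The body is a rounded square, so a grip on the round lid, 84 mm above the foot, fits from any side. It may go in either well of the jar rack.
- jar_black_center (a point): Clear pigment jar with a black lid, standing; round, 45 mm across, 105 mm tall, 0.11 kg, the lid is its top 21 mm (a grip 92 mm above the foot takes the lid). The point is its centre, 52.5 mm above its foot; z points up. It may go in either well of the jar rack.
- pot_1_center (a point): Low round gilding pot with a red lid, standing; 58 mm across, 50 mm tall, 0.09 kg. The point is its centre, 25 mm above its foot; z points up. A grip 35 mm or more above its foot keeps the fingers clear of the rim of its seat. The two pots are alike; either may take either seat of the pot rack.
- pot_2_center (a point): The second gilding pot, the same as the first.
- tape_measure_center (a point): Black pocket tape measure, standing on its narrow edge; 35 mm thick along its x axis, 64 mm long along its y axis (70 mm with the hook that sticks out low at its -y end), 60 mm tall, 0.19 kg. The point is the middle of the case, 30 mm above its foot; z points up. Grip it across its 35 mm thickness, about 40 mm above its foot.
- jar_rack: Wooden rack with two round wells, fixed to the bench: 80 mm along its x, 160 mm along its y, 30 mm high. The origin is the centre of its underside. The wells are 60 mm across and 22 mm deep, their centres at y = +41 mm and y = -41 mm; their floor is 8 mm above the bench.
- pot_rack: Lower wooden rack with two wider round seats, fixed to the bench: 92 mm along its x, 178 mm along its y, 18 mm high. The origin is the centre of its underside. The seats are 74 mm across and 10 mm deep, their centres at y = +44 mm and y = -44 mm; their floor is 8 mm above the bench.
- marking_tray: Low wooden tray fixed to the bench, with walls 7 mm thick and 18 mm high: an empty bay in front (towards the robot) and behind it (+x) a till with two pencils. The origin lies under the centre of the empty bay, on the bench. The bay is 54 mm along its x and 90 mm along its y, its floor 6 mm above the bench; the tape measure stands in it with its long side along the bay's long side (y), either way round. The till with its far wall reaches to x = +175 mm.
- gouge_center (a point): Carving gouge with a wooden handle, 245 mm long, 24 mm across, lying to the right of the racks, its handle towards the robot; not to be moved. The point is its middle, 11 mm above the bench.
There are look-alikes about, which are no part of the job. Leave any green look-alike of the part that bears jar_black_center alone. What is shaped like the part that bears pot_1_center but green is not meant.

How it is judged:
By the outcome, as a careful person would: the job done as asked, in the order asked, and still so for the second after the job is handed in, with the robot touching nothing.
It also fails if it takes over 109 s, if anything falls off the work surface, if the arm or the gripper's body presses on something with over 40 N, if the wrist force passes 120 N, or if a joint passes its speed limit or range.

ROBOT

A 7-joint arm with a two-finger parallel gripper is mounted at the origin on a cart in front of the work surface, level with it; the furniture and walls round the work are solid. World frame = base frame: x ahead of the robot, y to its left, z up, the work surface at z = 0. Lengths are in m, angles in rad, forces in N, time in s.
With the tool pointing down it reaches from about 0.425 to 1.025 m from the base axis. Payload 3.6 kg.
Tool frame: the origin (TCP) lies midway between the tips of the shut fingers; the grasp point (between the pads) lies 19 mm behind it; z points along the fingers, y is the line along which they close (so a half turn about z gives the same grasp; the last joint's range is limited). The gripper opens to 85 mm and grips with 20 to 120 N. Pads are 22 mm wide; open, the fingers measure 114 mm over their backs; the gripper's body (76 mm by 85 mm) begins 54 mm behind the grasp point. The pads swing forward as they close: fully open they stand 13 mm farther back than shut.
Start: joints at [-1.385, 0.591, 0.048, 1.609, -0.033, 0.943, -0.034], TCP at [0.2, 0.697, 0.231] pointing down, gripper open.
Joint ranges: [-2.69, 2.69], [-0.47, 2.24], [-1.27, 1.36], [0.19, 2.51], [-1.53, 4.68], [0.08, 2.07], [-3.09, 3.09]. Speed limits (rad/s): [2.57, 2.57, 3.14, 3.14, 3.14, 3.14, 3.14].

INTERFACE

Orientations are given as [roll, pitch, yaw] about the fixed x, y, z axes, in that order (R = Rz(yaw) Ry(pitch) Rx(roll)).
In Python, from rig import manip gives the robot as it stands. The module is installed in compiled form; this text tells all that it offers.
- The arm moves only by the tool jog_arm, never from a script. Its arguments are lists of equal length, an entry for each row: "xyz": the shift along the tool's x, y, z in cm, a list of three; "twist": the turn, a rotation vector about the tool's x, y, z in rad, a list of three; "grip": the closure in counts, from 0 (fully open) to 255 (shut). In form: {"xyz": [[x, y, z], ...], "twist": [[rx, ry, rz], ...], "grip": [grip, ...]}. A call has 1 to 8 rows; each row is the pose to reach, as a shift and turn from the pose commanded when the call began, along the tool's axes at that moment; what a row does not reach only later rows make up. A row lasts 1/12 s, in which the tool goes at most 41.7 mm and 7.16 degrees, less where a joint would pass 70% of its speed; a pose out of reach is approached as far as the arm can. A call with a gripper value outside its range is refused whole. The fingers move at their own pace and stop on an object; "force" is the grip in N (left out, the last holds). Time passes only in rows, so rows that repeat a pose let the fingers close. It gives the time, the measured TCP pose, the force, the opening and the grip force at its end, in the units of the state.
- manip.sense(): the state, without advancing time (a new reading comes with each control period).
- manip.capture(name): name is "scene" or "top" or "wrist"; returns the picture (384x512x3 uint8, blue, green, red); there is no depth.
- manip.calibration(name): a dict with "K" (3x3 intrinsics, pixels), "R" (3x3) and "t" (3): a world point X has camera coordinates R X + t; the wrist camera has in their place "T_tool_cam" (4x4, takes a point from camera to tool coordinates, whose origin is the TCP and whose axes are the flange's). Camera axes: x right, y down, z forward; pixel columns grow to the right and rows downward; lengths in m; the calibration is good to about 2 mm. A picture is of the moment at which its call begins: read the wrist's pose just before it. calibration takes no time and is no camera call.
- manip.job_done(): hands the job in; it is judged then, once.
The state is a dict: "clock": time; "qpos": joint angles; "joint_velocities": joint speeds; "tau": joint torques, N m; "ee_pos": TCP position; "orientation": TCP orientation; "contact_force": force on the tool from outside, world axes, zero at the start; "moment": the same for the moment, N m; "width": finger opening in m; "grasp_force": force on a finger pad.
Only numpy, scipy, OpenCV 4.12 (cv2) and the standard library are available. Lean on these libraries where they do the work, as an engineer would, in place of code of your own. Each camera call takes 0.05 s, during which the arm holds its last target. There are 200 camera calls.

## Working session

There is one attempt and no reset: what is moved stays moved. The work goes in short steps, Python scripts to look and compute and a tool call to move; the robot and the scene stay as the last step left them, time stands still between calls to the robot, and variables do not carry over. Pictures are saved under pics/ and viewed, at most 17 in all, crops included, and the job is handed in when it is done.

Besides the shell and the picture viewer there is one more tool, called after "Call:" by a JSON object that holds its "method" and its "body", one argument or row to a line. jog_arm: Moves the arm, as the interface text tells. Its arguments: {"type":"object","properties":{"xyz":{"type":"array","items":{"type":"array","items":{"type":"number"}}},"twist":{"type":"array","items":{"type":"array","items":{"type":"number"}}},"grip":{"type":"array","items":{"type":"number"}},"force":{"type":"number"}},"required":["xyz","twist","grip"]}

```bash
mkdir -p pics; cat > h.py <<'E'
from rig import manip
import numpy as np, cv2
def ray(name,u,v):
    c=manip.calibration(name);K=np.array(c['K'])
    d=np.linalg.inv(K)@[u,v,1]
    if 'R' in c:
        R=np.array(c['R']);t=np.array(c['t']);return -R.T@t, R.T@d
def at(name,u,v,z):
    o,d=ray(name,u,v);return o+d*(z-o[2])/d[2]
def proj(name,X):
    c=manip.calibration(name);p=np.array(c['K'])@(np.array(c['R'])@np.array(X)+np.array(c['t']));return p[:2]/p[2]
E
python3 - <<'E'
from h import *
print(manip.sense())
for n in('scene','top'):
    im=manip.capture(n);cv2.imwrite(f'pics/{n}_raw.png',im)
    cv2.imwrite(f'pics/{n}0.png',cv2.resize(im,(800,600),interpolation=cv2.INTER_CUBIC))
    print(n,-np.array(manip.calibration(n)['R']).T@manip.calibration(n)['t'],manip.calibration(n))
E
```

```text
{'clock': 0.0, 'qpos': array([-1.38553198,  0.59211004,  0.04827108,  1.60984171, -0.03330011,
        0.94271296, -0.033682  ]), 'joint_velocities': array([-0.00025753,  0.00058897, -0.00061168, -0.0004138 , -0.00028144,
       -0.00154621, -0.00010147]), 'tau': array([-5.27789944e-04, -5.48686802e+01,  1.54600661e+00, -1.98128915e+01,
        9.29329282e-03,  8.58280953e-03,  1.28830663e-06]), 'ee_pos': array([0.19924195, 0.69621067, 0.23013949]), 'orientation': array([-3.13932743e+00,  1.11076986e-04,  2.86295027e+00]), 'contact_force': array([ 0.10954219, -0.0999591 , -1.04677014]), 'moment': array([ 0.01090102, -0.04680282,  0.06012853]), 'grasp_force': 0.0, 'width': 0.08528437348835673}
scene [ 0.18540112 -0.98018602  0.52449389] {'K': array([[397.16921958,   0.        , 252.68195482],
       [  0.        , 397.16921958, 194.7213512 ],
       [  0.        ,   0.        ,   1.        ]]), 'R': array([[ 8.77397033e-01, -4.79764544e-01, -6.54884785e-04],
       [-2.18972163e-01, -3.99242663e-01, -8.90312579e-01],
       [ 4.26878950e-01,  7.81301017e-01, -4.55349408e-01]]), 't': array([-0.63258541,  0.11622911,  0.92550448])}
top [ 0.4600783  -0.16861003  1.0650113 ] {'K': array([[354.24556665,   0.        , 250.0272898 ],
       [  0.        , 354.24556665, 185.70756786],
       [  0.        ,   0.        ,   1.        ]]), 'R': array([[-1.44615550e-02, -9.99890472e-01, -3.14747354e-03],
       [-9.89053700e-01,  1.47669689e-02, -1.46815240e-01],
       [ 1.46845638e-01,  9.89843685e-04, -9.89158925e-01]]), 't': array([-0.15858602,  0.61389189,  0.98607184])}
```

View pics/scene0.png

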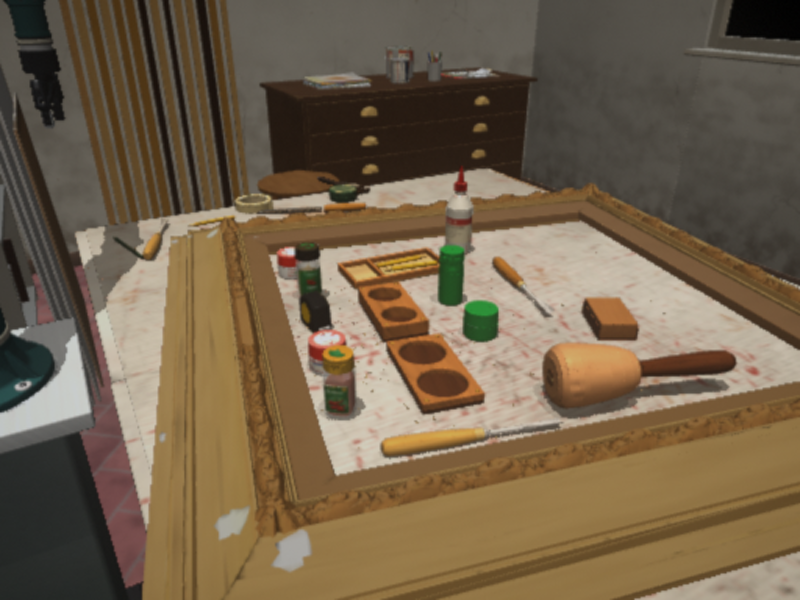

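View pics/top0.png

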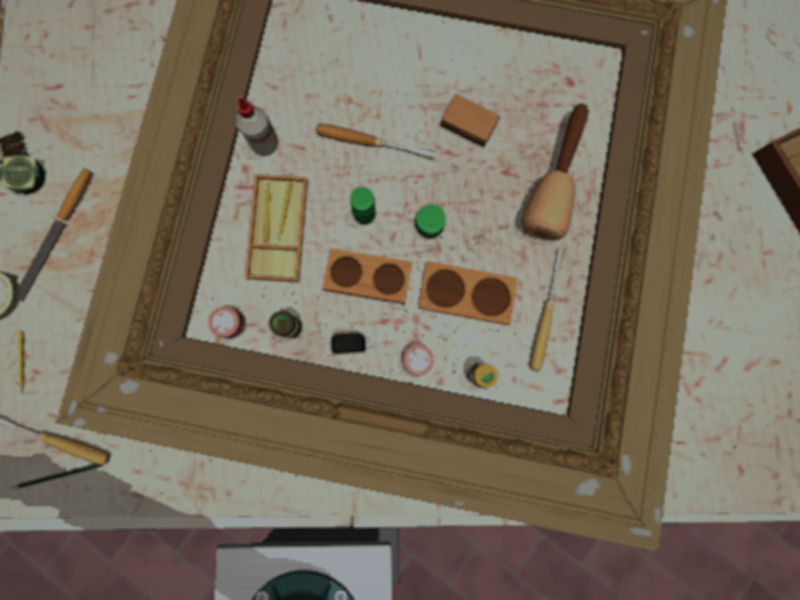

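The top view (800x600) shows, left to right: a pot at (225,322), the black jar at (284,323), the tape at (348,343), a second pot at (417,360) and the yellow jar at (485,374). The tray bay is at (273,263), the jar rack at (367,276) and the pot rack at (468,292). The green items are decoys. I'll enlarge this area.

```bash
python3 - <<'E'
import cv2
im=cv2.imread('pics/top_raw.png')
c=im[140:250,120:270];cv2.imwrite('pics/c1.png',cv2.resize(c,None,fx=5.2,fy=5.2,interpolation=cv2.INTER_CUBIC))
c=im[140:250,225:375];cv2.imwrite('pics/c2.png',cv2.resize(c,None,fx=5.2,fy=5.2,interpolation=cv2.INTER_CUBIC))
E
```

```text
(no output)
```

View pics/c1.png

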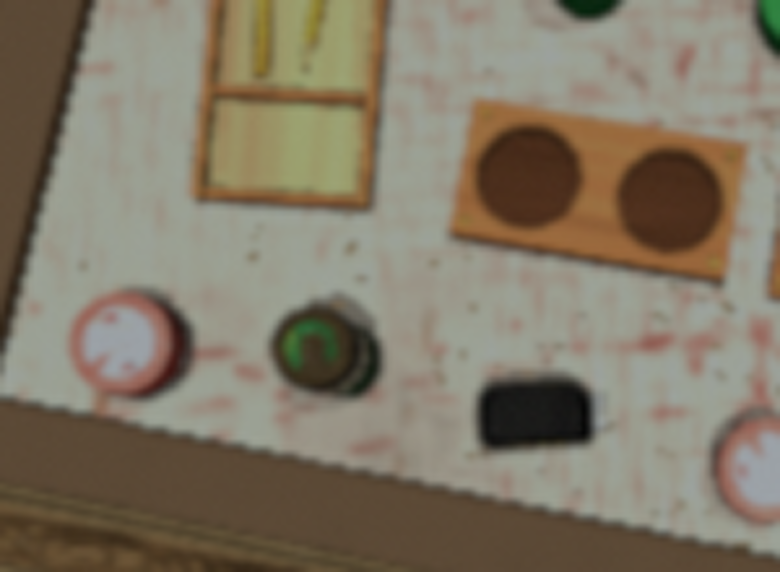

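View pics/c2.png

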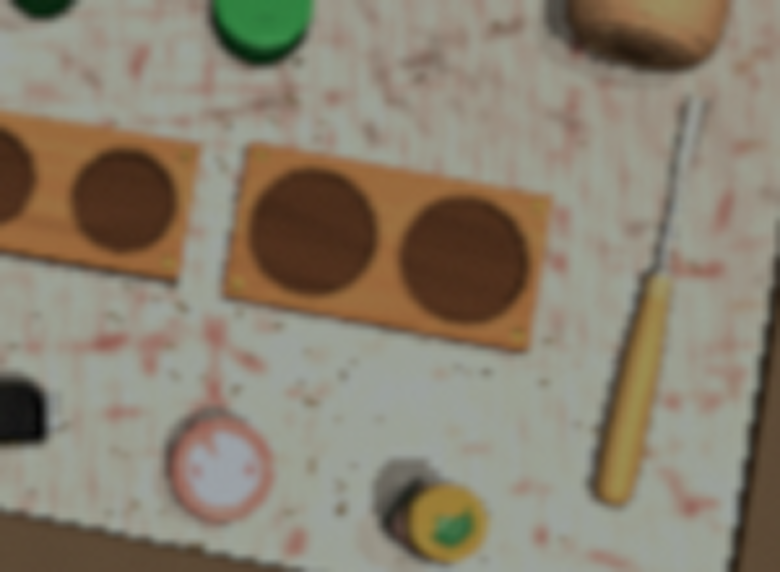

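Crop 1 px: pot lid (125,342), black lid (317,348), tape top about (536,412), jar wells (529,175) and (670,200), bay centre about (288,147). Crop 2 px: pot lid (220,467), yellow lid (449,521), seats (313,231) and (465,260).

```bash
python3 - <<'E'
from h import *
def p(c,x,y,z): return at('top',(120 if c==1 else 225)+(x+.5)/5.2-.5,140+(y+.5)/5.2-.5,z)
for n,a in dict(potL=(1,125,342,.05),black=(1,317,348,.105),tape=(1,536,412,.06),tTL=(1,483,383,.06),tTR=(1,580,378,.06),tBL=(1,487,447,.06),tBR=(1,590,440,.06),
 wellL=(1,529,175,.03),wellR=(1,670,200,.03),jTL=(1,475,100,.03),jTR=(1,746,146,.03),jBR=(1,724,278,.03),jBL=(1,454,233,.03),
 seatL=(2,313,231,.018),seatR=(2,465,260,.018),potR=(2,220,467,.05),yel=(2,449,521,.096),
 pTL=(2,248,144,.018),pTR=(2,552,198,.018),pBL=(2,226,296,.018),
 bayTL=(1,207,95,.018),bayTR=(1,374,101,.018),bayBL=(1,195,195,.018),bayBR=(1,369,206,.018),
 frA=(1,10,400,.0),frB=(1,770,550,.0),frL=(1,80,10,0),gougeH=(2,612,500,.011)).items(): print(n,np.round(p(*a),4))
# cross-check in scene
im=cv2.imread('pics/scene_raw.png')
c=manip.calibration('wrist');print(c)
E
```

```text
potL [0.5582 0.1392 0.05  ]
black [0.5482 0.022  0.105 ]
tape [ 0.5157 -0.0888  0.06  ]
tTL [ 0.5319 -0.06    0.06  ]
tTR [ 0.5338 -0.1129  0.06  ]
tBL [ 0.4972 -0.0622  0.06  ]
tBR [ 0.5001 -0.1181  0.06  ]
wellL [ 0.6524 -0.0829  0.03  ]
wellR [ 0.6367 -0.1632  0.03  ]
jTL [ 0.6967 -0.052   0.03  ]
jTR [ 0.6674 -0.2071  0.03  ]
jBR [ 0.5915 -0.1932  0.03  ]
jBL [ 0.6195 -0.0401  0.03  ]
seatL [ 0.6191 -0.2715  0.018 ]
seatR [ 0.6009 -0.3582  0.018 ]
potR [ 0.4844 -0.2138  0.05  ]
yel [ 0.4537 -0.3301  0.096 ]
pTL [ 0.6706 -0.2354  0.018 ]
pTR [ 0.6362 -0.4097  0.018 ]
pBL [ 0.5822 -0.2207  0.018 ]
bayTL [0.7048 0.1054 0.018 ]
bayTR [0.6997 0.0081 0.018 ]
bayBL [0.6458 0.1109 0.018 ]
bayBR [0.6379 0.0104 0.018 ]
frA [0.5304 0.2198 0.    ]
frB [ 0.4386 -0.2173  0.    ]
frL [0.762  0.1871 0.    ]
gougeH [ 0.4636 -0.437   0.011 ]
{'K': array([[268.53633044,   0.        , 259.24254801],
       [  0.        , 268.53633044, 190.59543907],
       [  0.        ,   0.        ,   1.        ]]), 'T_tool_cam': array([[ 7.08988822e-04, -9.56915160e-01, -2.90366791e-01,
         7.37431262e-02],
       [ 9.99999748e-01,  6.86649803e-04,  1.78818787e-04,
         1.24223090e-03],
       [ 2.82658918e-05, -2.90366845e-01,  9.56915406e-01,
        -1.41580101e-01],
       [ 0.00000000e+00,  0.00000000e+00,  0.00000000e+00,
         1.00000000e+00]])}
```

```bash
cat >> h.py <<'E'
from scipy.spatial.transform import Rotation as Ro
def rel(*targets):
    s=manip.sense();p=s['ee_pos'];R=Ro.from_euler('xyz',s['orientation'])
    print('t',round(s['clock'],2),'p',np.round(p,4),'rpy',np.round(s['orientation'],3),'w',round(s['width'],4),'F',np.round(s['contact_force'],1),'g',round(s['grasp_force'],1),'q',np.round(s['qpos'],2))
    for x,y,z,yaw in targets:
        T=Ro.from_euler('xyz',[np.pi,0,yaw])
        print('->',np.round(100*R.inv().apply(np.array([x,y,z])-p),2),np.round((R.inv()*T).as_rotvec(),3))
def wproj(X):
    s=manip.sense();c=manip.calibration('wrist');R=Ro.from_euler('xyz',s['orientation']).as_matrix();T=np.array(c['T_tool_cam'])
    xt=R.T@(np.array(X)-s['ee_pos']);xc=T[:3,:3].T@(xt-T[:3,3]);q=np.array(c['K'])@xc;return q[:2]/q[2]
def wat(s,u,v,z):
    c=manip.calibration('wrist');R=Ro.from_euler('xyz',s['orientation']).as_matrix();T=np.array(c['T_tool_cam'])
    d=R@T[:3,:3]@np.linalg.inv(np.array(c['K']))@[u,v,1];o=R@T[:3,3]+s['ee_pos'];return o+d*(z-o[2])/d[2]
E
python3 -c "
from h import *
rel((.52,.2,.27,2.94),(.5,-.25,.27,2.94),(.4537,-.3301,.15,2.94))"
```

```text
t 0.1 p [0.1993 0.6963 0.2302] rpy [-3.14   0.     2.863] w 0.0857 F [-0.1  0.3  0.2] g 0.0 q [-1.39  0.59  0.05  1.61 -0.03  0.94 -0.03]
-> [-44.48 -38.9   -3.89] [-0.002  0.    -0.077]
-> [-54.94 -82.71  -3.8 ] [-0.002  0.    -0.077]
-> [-52.69 -91.66   8.22] [-0.002  0.    -0.077]
```

Call:
{"method": "jog_arm", "body": {
  "xyz": [
    [-44.5,-38.9,-3.9],
    [-44.5,-38.9,-3.9],
    [-44.5,-38.9,-3.9],
    [-44.5,-38.9,-3.9],
    [-44.5,-38.9,-3.9],
    [-44.5,-38.9,-3.9],
    [-44.5,-38.9,-3.9],
    [-44.5,-38.9,-3.9]
  ],
  "twist": [
    [0,0,-0.077],
    [0,0,-0.077],
    [0,0,-0.077],
    [0,0,-0.077],
    [0,0,-0.077],
    [0,0,-0.077],
    [0,0,-0.077],
    [0,0,-0.077]
  ],
  "grip": [0,0,0,0,0,0,0,0]
}}

```text
clock: 0.77
ee_pos: [0.3806, 0.4155, 0.2531]
orientation: [-3.141, -0.0, 2.94]
contact_force: [0.8, 0.7, -0.2]
width: 0.0859
grasp_force: 0.0
```

```bash
python3 -c "
from h import *
rel((.52,.2,.27,2.94),(.58,0.05,.33,2.94),(.5,-.25,.27,2.94))"
```

```text
t 0.77 p [0.3806 0.4155 0.2531] rpy [-3.141 -0.     2.94 ] w 0.0859 F [ 0.8  0.7 -0.2] g 0.0 q [-0.95  0.36  0.06  1.96 -0.03  0.82  0.49]
-> [-17.97 -18.33  -1.68] [-0.001 -0.     0.   ]
-> [-26.85 -31.82  -7.67] [-0.001 -0.     0.   ]
-> [-25.02 -62.82  -1.66] [-0.001 -0.     0.   ]
```

Call:
{"method": "jog_arm", "body": {
  "xyz": [
    [-9,-9,-1],
    [-18,-18.3,-2],
    [-26.9,-31.8,-7.7],
    [-26.9,-31.8,-7.7],
    [-26.9,-31.8,-7.7],
    [-26.9,-31.8,-7.7],
    [-26.9,-31.8,-7.7],
    [-26.9,-31.8,-7.7]
  ],
  "twist": [
    [0,0,0],
    [0,0,0],
    [0,0,0],
    [0,0,0],
    [0,0,0],
    [0,0,0],
    [0,0,0],
    [0,0,0]
  ],
  "grip": [0,0,0,0,0,0,0,0]
}}

```text
clock: 1.43
ee_pos: [0.5388, 0.1292, 0.3117]
orientation: [-3.141, -0.001, 2.94]
contact_force: [-0.0, -0.1, -0.2]
width: 0.0853
grasp_force: 0.0
```

Call:
{"method": "jog_arm", "body": {
  "xyz": [
    [0,-4,0],
    [0,-8,0],
    [0,-8,0],
    [0,-8,0]
  ],
  "twist": [
    [0,0,0],
    [0,0,0],
    [0,0,0],
    [0,0,0]
  ],
  "grip": [0,0,0,0]
}}

```text
clock: 1.77
ee_pos: [0.5217, 0.0495, 0.3112]
orientation: [-3.141, -0.001, 2.933]
contact_force: [0.1, 0.5, 0.2]
width: 0.0855
grasp_force: 0.0
```

```bash
cat > look.py <<'E'
from h import *
import sys
rel()
s=manip.sense();im=manip.capture('wrist');cv2.imwrite(f'pics/{sys.argv[1]}_raw.png',im)
P=dict(potL=(.558,.139,.05),black=(.548,.022,.105),tape=(.516,-.089,.06),wellL=(.6524,-.0829,.03),wellR=(.6367,-.1632,.03),potR=(.484,-.214,.05),yel=(.454,-.330,.096),seatL=(.619,-.2715,.018),seatR=(.601,-.358,.018),bay=(.672,.058,.006))
big=cv2.resize(im,None,fx=1.5625,fy=1.5625,interpolation=cv2.INTER_CUBIC)
for k,X in P.items():
    u,v=(wproj(X)+.5)*1.5625
    if 0<u<800 and 0<v<600: cv2.drawMarker(big,(int(u),int(v)),(255,0,255),0,12,1)
cv2.imwrite(f'pics/{sys.argv[1]}.png',big)
np.save(f'pics/{sys.argv[1]}.npy',np.r_[s['ee_pos'],s['orientation']])
E
python3 look.py w1
```

```text
t 1.77 p [0.5217 0.0495 0.3112] rpy [-3.141e+00 -1.000e-03  2.933e+00] w 0.0855 F [0.1 0.5 0.2] g 0.0 q [-0.34  0.25  0.2   1.98 -0.06  0.92  1.25]
```

View pics/w1.png

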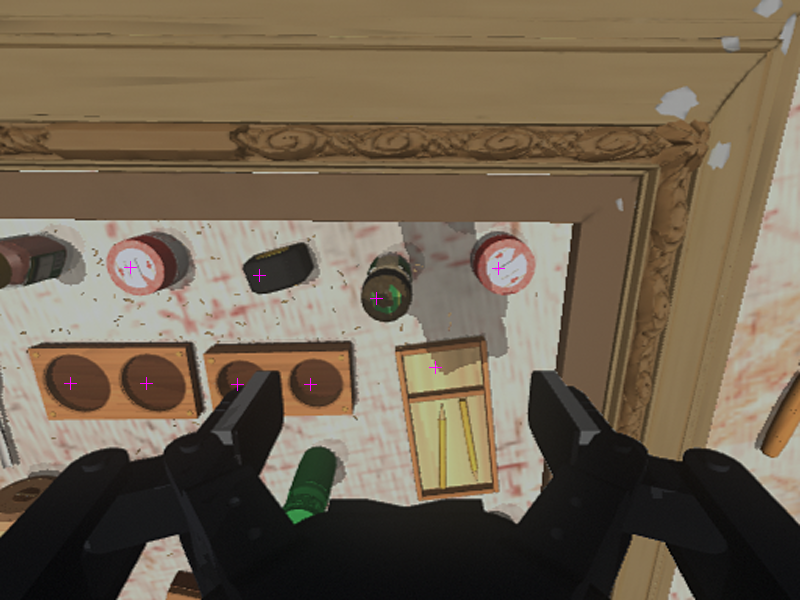

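The wrist view shows all predicted markers about 5–10 px left of the actual items (pot lid (503,265), black lid (386,295), left well (317,385)). That is a consistent bias of about 6 mm in y. I'll cross-check against the scene camera.

```bash
python3 - <<'E'
from h import *
rel((.485,-.25,.25,2.94));print(manip.sense()['joint_velocities'].round(3))
im=cv2.imread('pics/scene_raw.png')
P=dict(potL=(.558,.139,.05),black=(.548,.022,.105),wellL=(.6524,-.0829,.03),wellR=(.6367,-.1632,.03),potR=(.484,-.214,.05),yel=(.454,-.330,.096),seatL=(.619,-.2715,.018),seatR=(.601,-.358,.018),bay=(.672,.058,.006))
x0,y0,f=165,140,5
big=cv2.resize(im[y0:y0+120,x0:x0+155],None,fx=f,fy=f,interpolation=cv2.INTER_CUBIC)
for k,X in P.items():
    u,v=proj('scene',X);cv2.drawMarker(big,(int((u+.5-x0)*f),int((v+.5-y0)*f)),(255,0,255),0,14,1)
cv2.imwrite('pics/s1.png',big)
E
```

```text
t 1.82 p [0.5222 0.0521 0.3112] rpy [ 3.141e+00 -1.000e-03  2.937e+00] w 0.0853 F [ 1.1 -0.  -0. ] g 0.0 q [-0.35  0.25  0.2   1.98 -0.06  0.92  1.25]
-> [ -2.49 -30.34   6.12] [ 0.    -0.001 -0.003]
[-0.033  0.011 -0.04  -0.02  -0.005 -0.002  0.001]
```

View pics/s1.png

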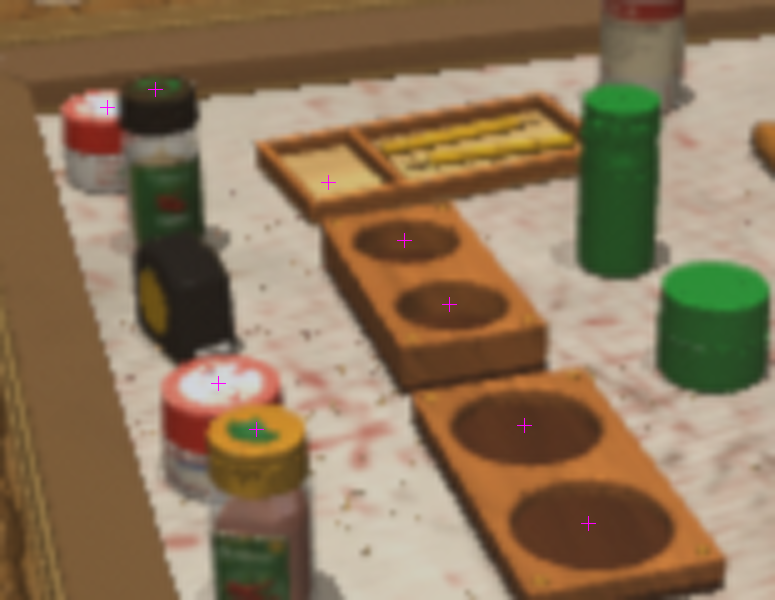

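Top and scene views agree within 2–3 mm; part of the wrist offset was residual arm motion. Next is the yellow jar.

Call:
{"method": "jog_arm", "body": {
  "xyz": [
    [-2.5,-15,2],
    [-2.5,-30.3,6.1],
    [-2.5,-30.3,6.1],
    [-2.5,-30.3,6.1],
    [-2.5,-30.3,6.1],
    [-2.5,-30.3,6.1],
    [-2.5,-30.3,6.1],
    [-2.5,-30.3,6.1]
  ],
  "twist": [
    [0,0,0],
    [0,0,0],
    [0,0,0],
    [0,0,0],
    [0,0,0],
    [0,0,0],
    [0,0,0],
    [0,0,0]
  ],
  "grip": [0,0,0,0,0,0,0,0]
}}

```text
clock: 2.48
ee_pos: [0.4856, -0.253, 0.2494]
orientation: [-3.139, -0.001, 2.937]
contact_force: [-0.3, 0.6, -0.4]
width: 0.0855
grasp_force: 0.0
```

```bash
python3 -c "
from h import *
rel((.4537,-.3301,.2,2.94))"
```

```text
t 2.48 p [ 0.4856 -0.253   0.2494] rpy [-3.139e+00 -1.000e-03  2.937e+00] w 0.0855 F [-0.3  0.6 -0.4] g 0.0 q [ 0.17  0.36  0.3   2.   -0.14  0.8   1.91]
-> [ 1.55 -8.19  4.97] [-0.002 -0.001 -0.003]
```

Call:
{"method": "jog_arm", "body": {
  "xyz": [
    [0.8,-4,2.5],
    [1.55,-8.2,5],
    [1.55,-8.2,5],
    [1.55,-8.2,5],
    [1.55,-8.2,5],
    [1.55,-8.2,5],
    [1.55,-8.2,5]
  ],
  "twist": [
    [0,0,0],
    [0,0,0],
    [0,0,0],
    [0,0,0],
    [0,0,0],
    [0,0,0],
    [0,0,0]
  ],
  "grip": [0,0,0,0,0,0,0]
}}

```text
clock: 3.07
ee_pos: [0.4569, -0.324, 0.201]
orientation: [3.141, 0.002, 2.944]
contact_force: [0.7, -1.1, -0.1]
width: 0.0855
grasp_force: 0.0
```

```bash
python3 look.py w2; python3 -c "
from h import *
rel((.4537,-.3301,.062,2.94));print(manip.sense()['joint_velocities'].round(3))"
```

```text
t 3.07 p [ 0.4569 -0.324   0.201 ] rpy [3.141e+00 2.000e-03 2.944e+00] w 0.0855 F [ 0.7 -1.1 -0.1] g 0.0 q [ 0.33  0.44  0.28  2.02 -0.18  0.71  2.1 ]
t 3.12 p [ 0.4567 -0.3242  0.2011] rpy [3.141e+00 2.000e-03 2.944e+00] w 0.0853 F [1.1 0.5 1.4] g 0.0 q [ 0.33  0.44  0.28  2.02 -0.18  0.71  2.1 ]
-> [ 0.21 -0.64 13.91] [0.001 0.002 0.004]
[ 0.004 -0.002  0.01   0.003  0.002 -0.     0.002]
```

View pics/w2.png

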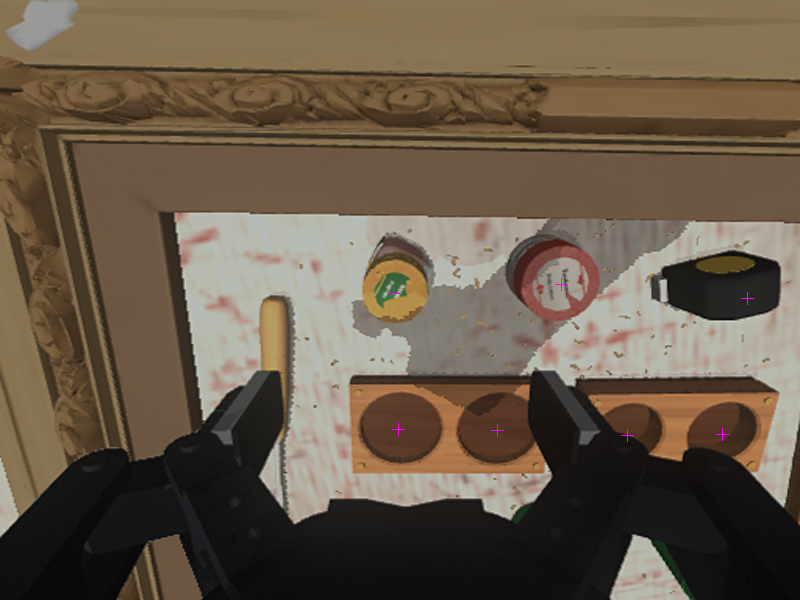

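Once settled, the markers match within about 2 mm (yellow lid (395,288), pot (559,280)). Descending to the lid.

Call:
{"method": "jog_arm", "body": {
  "xyz": [
    [0.2,-0.6,3.5],
    [0.2,-0.6,7],
    [0.2,-0.6,10.5],
    [0.2,-0.6,13.9],
    [0.2,-0.6,13.9],
    [0.2,-0.6,13.9]
  ],
  "twist": [
    [0,0,0],
    [0,0,0],
    [0,0,0],
    [0,0,0],
    [0,0,0],
    [0,0,0]
  ],
  "grip": [0,0,0,0,0,0]
}}

```text
clock: 3.62
ee_pos: [0.4516, -0.3301, 0.0608]
orientation: [3.14, -0.003, 2.942]
contact_force: [-0.6, 1.0, 0.4]
width: 0.0854
grasp_force: 0.0
```

Call:
{"method": "jog_arm", "body": {
  "xyz": [
    [0,0,0],
    [0,0,0],
    [0,0,0],
    [0,0,0],
    [0,0,0],
    [0,0,0],
    [0,0,0],
    [0,0,0]
  ],
  "twist": [
    [0,0,0],
    [0,0,0],
    [0,0,0],
    [0,0,0],
    [0,0,0],
    [0,0,0],
    [0,0,0],
    [0,0,0]
  ],
  "grip": [200,200,200,200,200,200,200,200],
  "force": 40
}}

```text
clock: 4.28
ee_pos: [0.4533, -0.3323, 0.0639]
orientation: [-3.141, 0.004, 2.94]
contact_force: [0.1, 1.9, 7.5]
width: 0.0436
grasp_force: 39.4
```

```bash
python3 -c "
from h import *
rel((.4537,-.3301,.18,2.95),(.6367,-.1632,.18,2.95))"
```

```text
t 4.28 p [ 0.4533 -0.3323  0.0639] rpy [-3.141  0.004  2.94 ] w 0.0436 F [0.1 1.9 7.5] g 39.4 q [ 0.42  0.64  0.19  2.09 -0.28  0.42  2.19]
-> [ -0.05   0.21 -11.61] [-0.001  0.004 -0.01 ]
-> [-14.63  20.23 -11.56] [-0.001  0.004 -0.01 ]
```

Call:
{"method": "jog_arm", "body": {
  "xyz": [
    [0,0,-3],
    [0,0,-6],
    [0,0,-9],
    [-3,4,-11],
    [-7,9,-11.5],
    [-10.5,14.5,-11.5],
    [-14,19.5,-11.5],
    [-14.6,20.2,-11.5]
  ],
  "twist": [
    [0,0,0],
    [0,0,0],
    [0,0,0],
    [0,0,0],
    [0,0,0],
    [0,0,0],
    [0,0,0],
    [0,0,0]
  ],
  "grip": [200,200,200,200,200,200,200,200]
}}

```text
clock: 4.95
ee_pos: [0.604, -0.1918, 0.1774]
orientation: [3.141, 0.002, 2.94]
contact_force: [0.1, -1.0, -1.5]
width: 0.0429
grasp_force: 40.5
```

Call:
{"method": "jog_arm", "body": {
  "xyz": [
    [0,0,0],
    [0,0,0],
    [0,0,0],
    [0,0,0],
    [0,0,0]
  ],
  "twist": [
    [0,0,0],
    [0,0,0],
    [0,0,0],
    [0,0,0],
    [0,0,0]
  ],
  "grip": [200,200,200,200,200]
}}

```text
clock: 5.37
ee_pos: [0.6011, -0.1954, 0.1759]
orientation: [-3.141, -0.0, 2.936]
contact_force: [-0.3, 0.5, -0.3]
width: 0.0435
grasp_force: 40.7
```

```bash
python3 look.py w3; python3 -c "
from h import *
rel((.6367,-.1632,.074,2.95))"
```

```text
t 5.37 p [ 0.6011 -0.1954  0.1759] rpy [-3.141 -0.     2.936] w 0.0435 F [-0.3  0.5 -0.3] g 40.7 q [ 0.04  0.55  0.29  1.88 -0.22  0.74  1.82]
t 5.42 p [ 0.6013 -0.1952  0.1759] rpy [-3.141 -0.     2.937] w 0.0431 F [ 0.7 -0.1 -0.9] g 40.7 q [ 0.04  0.55  0.29  1.88 -0.22  0.74  1.82]
-> [-2.82  3.86 10.18] [-0.001 -0.    -0.013]
```

View pics/w3.png

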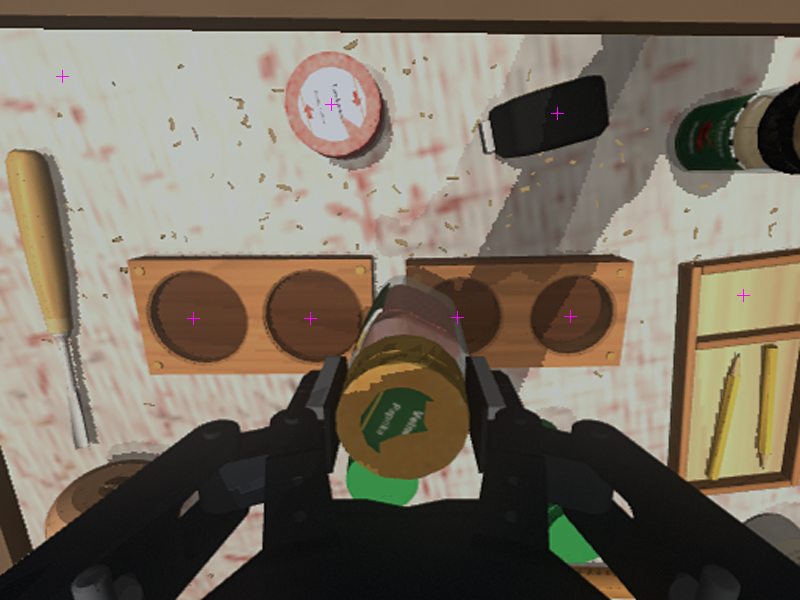

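Arrival was short of the well. Wells and seats line up with my estimates to about 2 mm (left well (572,314), seats (314,316) and (198,316)). I'll shift over the well, then lower.

Call:
{"method": "jog_arm", "body": {
  "xyz": [
    [-1.5,2,0],
    [-2.8,3.9,0],
    [-2.8,3.9,0],
    [-2.8,3.9,3],
    [-2.8,3.9,5],
    [-2.8,3.9,7],
    [-2.8,3.9,8.5],
    [-2.8,3.9,9.5]
  ],
  "twist": [
    [0,0,0],
    [0,0,0],
    [0,0,0],
    [0,0,0],
    [0,0,0],
    [0,0,0],
    [0,0,0],
    [0,0,0]
  ],
  "grip": [200,200,200,200,200,200,200,200]
}}

```text
clock: 6.08
ee_pos: [0.6362, -0.1616, 0.0788]
orientation: [-3.141, -0.003, 2.938]
contact_force: [0.4, 0.1, -1.1]
width: 0.0429
grasp_force: 40.5
```

Call:
{"method": "jog_arm", "body": {
  "xyz": [
    [0,0,0],
    [0,0,0.5],
    [0,0,0.9],
    [0,0,0.9]
  ],
  "twist": [
    [0,0,0],
    [0,0,0],
    [0,0,0],
    [0,0,0]
  ],
  "grip": [200,200,200,200]
}}

```text
clock: 6.42
ee_pos: [0.6388, -0.1613, 0.0723]
orientation: [-3.141, 0.002, 2.94]
contact_force: [0.4, -0.9, 0.3]
width: 0.0429
grasp_force: 40.6
```

```bash
python3 -c "
from h import *
rel((.6367,-.1632,.072,2.95))"
```

```text
t 6.42 p [ 0.6388 -0.1613  0.0723] rpy [-3.141e+00  2.000e-03  2.940e+00] w 0.0429 F [ 0.4 -0.9  0.3] g 40.6 q [ 0.02  0.72  0.23  1.87 -0.28  0.58  1.8 ]
-> [ 0.16 -0.22  0.03] [-0.     0.002 -0.01 ]
```

Call:
{"method": "jog_arm", "body": {
  "xyz": [
    [0,0,0.2],
    [0,0,0.2]
  ],
  "twist": [
    [0,0,0],
    [0,0,0]
  ],
  "grip": [200,200]
}}

```text
clock: 6.58
ee_pos: [0.64, -0.1613, 0.0721]
orientation: [3.141, 0.005, 2.94]
contact_force: [-1.1, 0.1, 7.0]
width: 0.0433
grasp_force: 41.7
```

Call:
{"method": "jog_arm", "body": {
  "xyz": [
    [0,0,0],
    [0,0,0],
    [0,0,0],
    [0,0,0]
  ],
  "twist": [
    [0,0,0],
    [0,0,0],
    [0,0,0],
    [0,0,0]
  ],
  "grip": [60,60,60,60]
}}

```text
clock: 6.92
ee_pos: [0.6379, -0.1606, 0.0696]
orientation: [3.142, -0.0, 2.94]
contact_force: [-0.4, -0.4, 0.3]
width: 0.0652
grasp_force: 0.0
```

```bash
python3 -c "
from h import *
rel((.64,-.161,.2,2.94),(.548,.022,.2,2.94))"
```

```text
t 6.92 p [ 0.6379 -0.1606  0.0696] rpy [ 3.142 -0.     2.94 ] w 0.0652 F [-0.4 -0.4  0.3] g 0.0 q [ 0.02  0.72  0.23  1.87 -0.28  0.58  1.8 ]
-> [-2.200e-01  1.000e-02 -1.304e+01] [ 0. -0. -0.]
-> [ 12.46  16.09 -13.03] [ 0. -0. -0.]
```

Call:
{"method": "jog_arm", "body": {
  "xyz": [
    [0,0,-3.5],
    [0,0,-7],
    [0,0,-10],
    [2.5,3,-12],
    [5,6,-13],
    [7.5,9,-13],
    [10,12.5,-13],
    [12.5,16.1,-13]
  ],
  "twist": [
    [0,0,0],
    [0,0,0],
    [0,0,0],
    [0,0,0],
    [0,0,0],
    [0,0,0],
    [0,0,0],
    [0,0,0]
  ],
  "grip": [60,60,60,0,0,0,0,0]
}}

```text
clock: 7.58
ee_pos: [0.5479, 0.0199, 0.2]
orientation: [3.141, 0.001, 2.939]
contact_force: [0.5, 1.0, -0.0]
width: 0.0852
grasp_force: 0.0
```

Call:
{"method": "jog_arm", "body": {
  "xyz": [
    [0,0,0],
    [0,0,0],
    [0,0,0],
    [0,0,0],
    [0,0,0]
  ],
  "twist": [
    [0,0,0],
    [0,0,0],
    [0,0,0],
    [0,0,0],
    [0,0,0]
  ],
  "grip": [0,0,0,0,0]
}}

```text
clock: 8.0
ee_pos: [0.5498, 0.0168, 0.1997]
orientation: [-3.141, 0.001, 2.937]
contact_force: [-0.7, 0.5, 0.0]
width: 0.0853
grasp_force: 0.0
```

```bash
python3 look.py w4; python3 -c "
from h import *
rel((.548,.022,.07,2.94))"
```

```text
t 8.0 p [0.5498 0.0168 0.1997] rpy [-3.141e+00  1.000e-03  2.937e+00] w 0.0853 F [-0.7  0.5  0. ] g 0.0 q [-0.35  0.43  0.31  2.04 -0.2   0.7   1.46]
t 8.05 p [0.5497 0.0169 0.1996] rpy [-3.141e+00  1.000e-03  2.937e+00] w 0.0853 F [ 0.4  0.8 -0.5] g 0.0 q [-0.35  0.43  0.31  2.04 -0.2   0.7   1.46]
-> [ 0.27  0.48 12.96] [-0.001  0.001 -0.003]
```

View pics/w4.png

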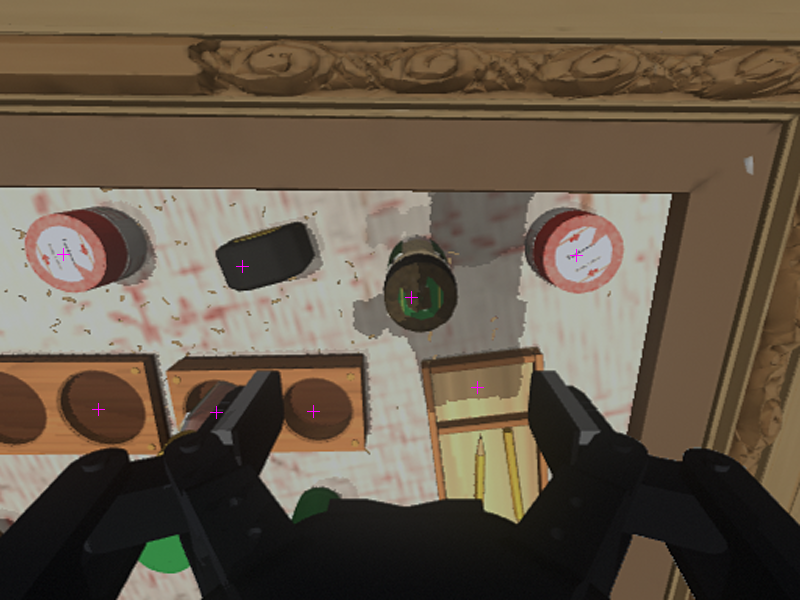

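The black lid is at (421,293) against the marker (411,297), so the jar is about 4–5 mm further +y. The bay centre at (484,388) gives y≈0.062. I'll correct for both.

Call:
{"method": "jog_arm", "body": {
  "xyz": [
    [0.3,0.9,2],
    [0.3,0.9,5],
    [0.3,0.9,8],
    [0.3,0.9,11],
    [0.3,0.9,12.9],
    [0.3,0.9,12.9]
  ],
  "twist": [
    [0,0,0],
    [0,0,0],
    [0,0,0],
    [0,0,0],
    [0,0,0],
    [0,0,0]
  ],
  "grip": [0,0,0,0,0,0]
}}

```text
clock: 8.55
ee_pos: [0.5456, 0.0269, 0.067]
orientation: [-3.139, -0.007, 2.938]
contact_force: [-0.6, 0.1, -0.2]
width: 0.0859
grasp_force: 0.0
```

Call:
{"method": "jog_arm", "body": {
  "xyz": [
    [0,0,0],
    [0,0,0],
    [0,0,0],
    [0,0,0],
    [0,0,0],
    [0,0,0],
    [0,0,0],
    [0,0,0]
  ],
  "twist": [
    [0,0,0],
    [0,0,0],
    [0,0,0],
    [0,0,0],
    [0,0,0],
    [0,0,0],
    [0,0,0],
    [0,0,0]
  ],
  "grip": [200,200,200,200,200,200,200,200],
  "force": 40
}}

```text
clock: 9.22
ee_pos: [0.5494, 0.0279, 0.0723]
orientation: [3.141, 0.003, 2.939]
contact_force: [-0.7, -0.4, 6.7]
width: 0.0438
grasp_force: 40.3
```

```bash
python3 -c "
from h import *
rel((.6524,-.081,.19,2.94))"
```

```text
t 9.22 p [0.5494 0.0279 0.0723] rpy [3.141e+00 3.000e-03 2.939e+00] w 0.0438 F [-0.7 -0.4  6.7] g 40.3 q [-0.28  0.62  0.21  2.12 -0.29  0.42  1.52]
-> [-12.32  -8.59 -11.74] [ 0.001  0.003 -0.001]
```

Call:
{"method": "jog_arm", "body": {
  "xyz": [
    [0,0,-3],
    [0,0,-6.5],
    [0,0,-9.5],
    [-2.5,-1.7,-11.7],
    [-5.3,-3.7,-11.7],
    [-8.3,-5.7,-11.7],
    [-11,-7.7,-11.7],
    [-12.3,-8.6,-11.7]
  ],
  "twist": [
    [0,0,0],
    [0,0,0],
    [0,0,0],
    [0,0,0],
    [0,0,0],
    [0,0,0],
    [0,0,0],
    [0,0,0]
  ],
  "grip": [200,200,200,200,200,200,200,200]
}}

```text
clock: 9.88
ee_pos: [0.654, -0.0853, 0.1889]
orientation: [-3.139, 0.005, 2.936]
contact_force: [1.3, -0.5, -1.2]
width: 0.0436
grasp_force: 41.4
```

Call:
{"method": "jog_arm", "body": {
  "xyz": [
    [0,0,0],
    [0,0,0],
    [0,0,0],
    [0,0,0],
    [0,0,0]
  ],
  "twist": [
    [0,0,0],
    [0,0,0],
    [0,0,0],
    [0,0,0],
    [0,0,0]
  ],
  "grip": [200,200,200,200,200]
}}

```text
clock: 10.3
ee_pos: [0.6503, -0.0789, 0.1875]
orientation: [3.141, -0.001, 2.942]
contact_force: [0.6, 0.4, -1.1]
width: 0.0437
grasp_force: 41.4
```

```bash
python3 -c "
from h import *
rel((.652,-.081,.081,2.94))"
```

```text
t 10.3 p [ 0.6503 -0.0789  0.1875] rpy [ 3.141e+00 -1.000e-03  2.942e+00] w 0.0437 F [ 0.6  0.4 -1.1] g 41.4 q [-0.15  0.57  0.3   1.82 -0.23  0.79  1.63]
-> [-0.22 -0.18 10.65] [ 0.001 -0.001  0.002]
```

Call:
{"method": "jog_arm", "body": {
  "xyz": [
    [-0.2,-0.2,2.5],
    [-0.2,-0.2,5],
    [-0.2,-0.2,7.5],
    [-0.2,-0.2,9.2],
    [-0.2,-0.2,10],
    [-0.2,-0.2,10.5],
    [-0.2,-0.2,10.9],
    [-0.2,-0.2,10.9]
  ],
  "twist": [
    [0,0,0],
    [0,0,0],
    [0,0,0],
    [0,0,0],
    [0,0,0],
    [0,0,0],
    [0,0,0],
    [0,0,0]
  ],
  "grip": [200,200,200,200,200,200,200,200]
}}

```text
clock: 10.97
ee_pos: [0.6544, -0.083, 0.0805]
orientation: [3.141, 0.003, 2.94]
contact_force: [-0.2, 0.0, -1.6]
width: 0.0437
grasp_force: 41.4
```

```bash
python3 -c "
from h import *
rel((.652,-.081,.08,2.94))"
```

```text
t 10.97 p [ 0.6544 -0.083   0.0805] rpy [3.141e+00 3.000e-03 2.940e+00] w 0.0437 F [-0.2  0.  -1.6] g 41.4 q [-0.1   0.71  0.24  1.87 -0.28  0.6   1.68]
-> [0.27 0.15 0.05] [0.001 0.003 0.   ]
```

Commanded slightly lower until contact, then release.

Call:
{"method": "jog_arm", "body": {
  "xyz": [
    [0,0,0.2],
    [0,0,0.35],
    [0,0,0.35]
  ],
  "twist": [
    [0,0,0],
    [0,0,0],
    [0,0,0]
  ],
  "grip": [200,200,200]
}}

```text
clock: 11.22
ee_pos: [0.6558, -0.0835, 0.0802]
orientation: [3.14, 0.006, 2.94]
contact_force: [-4.5, 1.2, 18.7]
width: 0.0442
grasp_force: 43.0
```

Call:
{"method": "jog_arm", "body": {
  "xyz": [
    [0,0,0],
    [0,0,0],
    [0,0,0],
    [0,0,0]
  ],
  "twist": [
    [0,0,0],
    [0,0,0],
    [0,0,0],
    [0,0,0]
  ],
  "grip": [60,60,60,60]
}}

```text
clock: 11.55
ee_pos: [0.6529, -0.0829, 0.0753]
orientation: [3.142, 0.0, 2.94]
contact_force: [0.5, -0.2, 0.5]
width: 0.0654
grasp_force: 0.0
```

```bash
python3 -c "
from h import *
rel((.65,-.08,.2,2.94),(.558,.141,.16,2.94))"
```

```text
t 11.55 p [ 0.6529 -0.0829  0.0753] rpy [3.142 0.    2.94 ] w 0.0654 F [ 0.5 -0.2  0.5] g 0.0 q [-0.1   0.71  0.24  1.87 -0.28  0.59  1.68]
-> [  0.34   0.22 -12.47] [0. 0. 0.]
-> [13.78 20.03 -8.48] [0. 0. 0.]
```

Call:
{"method": "jog_arm", "body": {
  "xyz": [
    [0,0,-3.5],
    [0,0,-7],
    [0,0,-10],
    [2,2.7,-12],
    [4,5.7,-12],
    [6,8.7,-12],
    [8,11.7,-12],
    [10,14.7,-11]
  ],
  "twist": [
    [0,0,0],
    [0,0,0],
    [0,0,0],
    [0,0,0],
    [0,0,0],
    [0,0,0],
    [0,0,0],
    [0,0,0]
  ],
  "grip": [60,60,60,0,0,0,0,0]
}}

```text
clock: 12.22
ee_pos: [0.5849, 0.0825, 0.1866]
orientation: [3.14, 0.004, 2.939]
contact_force: [1.4, 0.2, 0.1]
width: 0.0851
grasp_force: 0.0
```

Call:
{"method": "jog_arm", "body": {
  "xyz": [
    [2,2.8,1.5],
    [3.8,5.3,2.5],
    [3.8,5.3,2.5],
    [3.8,5.3,2.5],
    [3.8,5.3,2.5],
    [3.8,5.3,2.5]
  ],
  "twist": [
    [0,0,0],
    [0,0,0],
    [0,0,0],
    [0,0,0],
    [0,0,0],
    [0,0,0]
  ],
  "grip": [0,0,0,0,0,0]
}}

```text
clock: 12.72
ee_pos: [0.5587, 0.1389, 0.1605]
orientation: [-3.141, 0.001, 2.937]
contact_force: [0.4, -1.0, -0.4]
width: 0.0855
grasp_force: 0.0
```

```bash
python3 look.py w5; python3 -c "
from h import *
rel((.558,.140,.018,2.94))"
```

```text
t 12.72 p [0.5587 0.1389 0.1605] rpy [-3.141e+00  1.000e-03  2.937e+00] w 0.0855 F [ 0.4 -1.  -0.4] g 0.0 q [-0.54  0.51  0.3   2.02 -0.24  0.64  1.28]
t 12.77 p [0.5588 0.1387 0.1606] rpy [-3.141e+00  2.000e-03  2.937e+00] w 0.0851 F [-0.7  0.3  0.1] g 0.0 q [-0.54  0.51  0.3   2.02 -0.24  0.64  1.28]
-> [ 0.12  0.12 14.25] [-0.     0.002 -0.003]
```

View pics/w5.png

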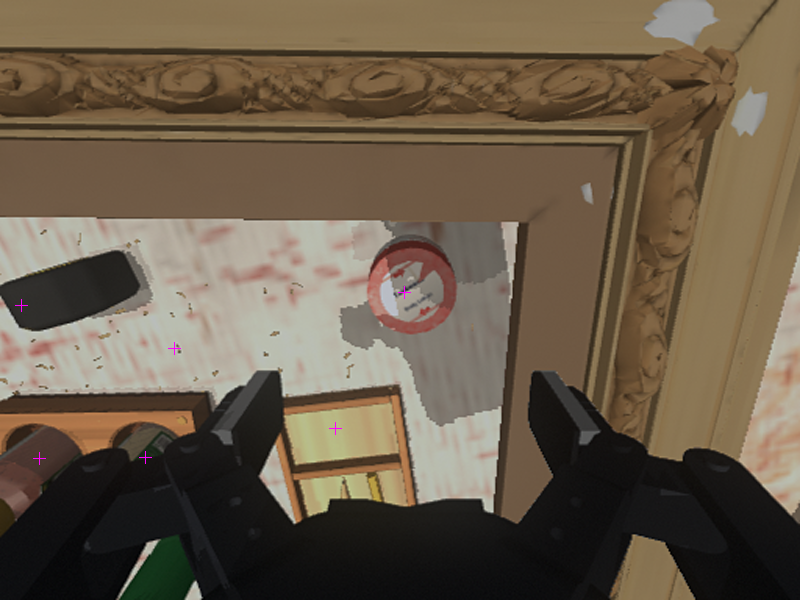

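Pot lid at (412,288) against marker (406,293): about 3 mm further +y. The frame wall is about 70 mm away, which is enough with a slightly narrowed grip.

Call:
{"method": "jog_arm", "body": {
  "xyz": [
    [0.1,0.3,3.5],
    [0.1,0.3,7],
    [0.1,0.3,10.5],
    [0.1,0.3,13],
    [0.1,0.3,14.2],
    [0.1,0.3,14.2]
  ],
  "twist": [
    [0,0,0],
    [0,0,0],
    [0,0,0],
    [0,0,0],
    [0,0,0],
    [0,0,0]
  ],
  "grip": [20,20,20,20,20,20]
}}

```text
clock: 13.27
ee_pos: [0.5564, 0.1419, 0.0159]
orientation: [-3.139, -0.003, 2.938]
contact_force: [0.5, -0.2, -0.7]
width: 0.0791
grasp_force: 0.0
```

Call:
{"method": "jog_arm", "body": {
  "xyz": [
    [0,0,0],
    [0,0,0],
    [0,0,0],
    [0,0,0],
    [0,0,0],
    [0,0,0]
  ],
  "twist": [
    [0,0,0],
    [0,0,0],
    [0,0,0],
    [0,0,0],
    [0,0,0],
    [0,0,0]
  ],
  "grip": [160,160,160,160,160,160],
  "force": 40
}}

```text
clock: 13.77
ee_pos: [0.5587, 0.1439, 0.0198]
orientation: [3.14, 0.003, 2.94]
contact_force: [0.0, -0.3, 7.9]
width: 0.0571
grasp_force: 43.2
```

```bash
python3 -c "
from h import *
rel((.559,.142,.16,2.94),(.52,-.06,.17,2.94),(.619,-.2705,.17,2.94))"
```

```text
t 13.77 p [0.5587 0.1439 0.0198] rpy [3.14e+00 3.00e-03 2.94e+00] w 0.0571 F [ 0.  -0.3  7.9] g 43.2 q [-0.46  0.73  0.18  2.07 -0.33  0.36  1.36]
-> [ -0.11  -0.16 -14.02] [ 0.001  0.003 -0.   ]
-> [ -0.34 -20.73 -15.05] [ 0.001  0.003 -0.   ]
-> [-14.26 -39.37 -15.03] [ 0.001  0.003 -0.   ]
```

Call:
{"method": "jog_arm", "body": {
  "xyz": [
    [0,0,-3],
    [0,0,-6.5],
    [0,0,-10],
    [-1,-3,-13],
    [-2,-6.5,-15.5],
    [-3,-10,-15.5],
    [-4.5,-13.5,-15.5],
    [-5.8,-17,-15.5]
  ],
  "twist": [
    [0,0,0],
    [0,0,0],
    [0,0,0],
    [0,0,0],
    [0,0,0],
    [0,0,0],
    [0,0,0],
    [0,0,0]
  ],
  "grip": [160,160,160,160,160,160,160,160]
}}

```text
clock: 14.43
ee_pos: [0.5805, -0.0359, 0.1747]
orientation: [3.141, 0.003, 2.941]
contact_force: [0.7, 0.3, -0.7]
width: 0.0567
grasp_force: 43.1
```

Call:
{"method": "jog_arm", "body": {
  "xyz": [
    [-1.3,-3.5,0],
    [-2.6,-7,0],
    [-3.9,-10.5,0],
    [-5.2,-14,0],
    [-6.5,-17.5,0],
    [-7.8,-20.5,0],
    [-8.5,-22.4,0],
    [-8.5,-22.4,0]
  ],
  "twist": [
    [0,0,0],
    [0,0,0],
    [0,0,0],
    [0,0,0],
    [0,0,0],
    [0,0,0],
    [0,0,0],
    [0,0,0]
  ],
  "grip": [160,160,160,160,160,160,160,160]
}}

```text
clock: 15.1
ee_pos: [0.6177, -0.2788, 0.1741]
orientation: [-3.136, 0.003, 2.932]
contact_force: [-0.7, -0.3, -0.4]
width: 0.0566
grasp_force: 43.1
```

Call:
{"method": "jog_arm", "body": {
  "xyz": [
    [0,0,2],
    [0,0,4],
    [0,0,5],
    [0,0,5],
    [0,0,5]
  ],
  "twist": [
    [0,0,0],
    [0,0,0],
    [0,0,0],
    [0,0,0],
    [0,0,0]
  ],
  "grip": [160,160,160,160,160]
}}

```text
clock: 15.52
ee_pos: [0.6181, -0.27, 0.1228]
orientation: [3.141, -0.001, 2.941]
contact_force: [0.3, -0.0, -0.2]
width: 0.0569
grasp_force: 43.1
```

```bash
python3 look.py w6; python3 -c "
from h import *
rel((.619,-.2705,.03,2.94))"
```

```text
t 15.52 p [ 0.6181 -0.27    0.1228] rpy [ 3.141e+00 -1.000e-03  2.941e+00] w 0.0569 F [ 0.3 -0.  -0.2] g 43.1 q [ 0.17  0.67  0.26  1.81 -0.25  0.7   1.94]
t 15.57 p [ 0.6189 -0.2706  0.1237] rpy [-3.142e+00  1.000e-03  2.940e+00] w 0.0565 F [ 0.1  0.5 -0.4] g 43.1 q [ 0.17  0.67  0.26  1.81 -0.25  0.7   1.94]
-> [-0.    0.01  9.37] [-0.     0.001  0.   ]
```

View pics/w6.png

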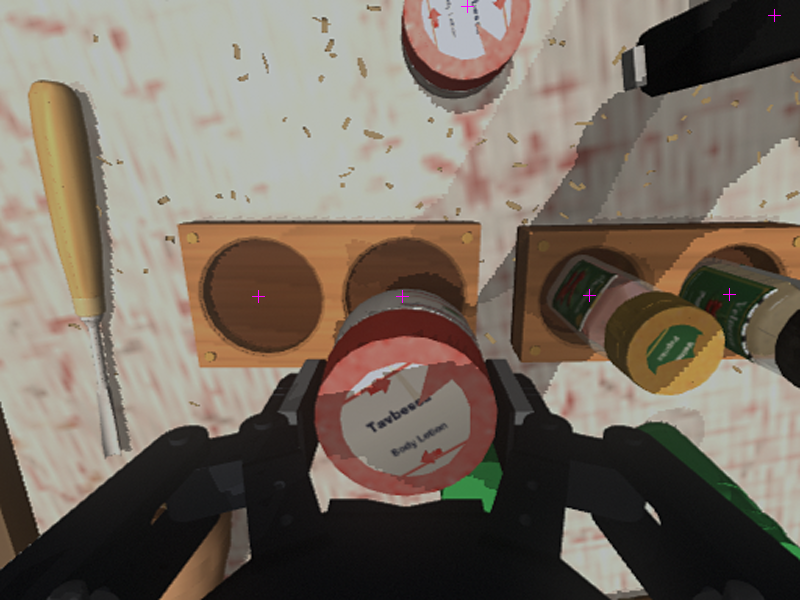

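Both jars stand in their wells. Free seat centre (262,295) is 1 mm off the estimate. Lowering.

Call:
{"method": "jog_arm", "body": {
  "xyz": [
    [0,0.1,3],
    [0,0.1,6],
    [0,0.1,7.5],
    [0,0.1,8.7],
    [0,0.1,9.3],
    [0,0.1,9.6],
    [0,0.1,9.6]
  ],
  "twist": [
    [0,0,0],
    [0,0,0],
    [0,0,0],
    [0,0,0],
    [0,0,0],
    [0,0,0],
    [0,0,0]
  ],
  "grip": [160,160,160,160,160,160,160]
}}

```text
clock: 16.15
ee_pos: [0.6193, -0.2704, 0.0283]
orientation: [-3.141, 0.001, 2.94]
contact_force: [-0.4, 0.4, -0.2]
width: 0.0567
grasp_force: 43.3
```

Call:
{"method": "jog_arm", "body": {
  "xyz": [
    [0,0,0.1],
    [0,0,0.25],
    [0,0,0.25]
  ],
  "twist": [
    [0,0,0],
    [0,0,0],
    [0,0,0]
  ],
  "grip": [160,160,160]
}}

```text
clock: 16.4
ee_pos: [0.6199, -0.2708, 0.0279]
orientation: [3.142, 0.003, 2.939]
contact_force: [-2.5, 1.9, 11.9]
width: 0.0565
grasp_force: 44.4
```

Call:
{"method": "jog_arm", "body": {
  "xyz": [
    [0,0,0],
    [0,0,0],
    [0,0,0],
    [0,0,0],
    [0,0,-3],
    [0,0,-6],
    [0,0,-9],
    [0,0,-12]
  ],
  "twist": [
    [0,0,0],
    [0,0,0],
    [0,0,0],
    [0,0,0],
    [0,0,0],
    [0,0,0],
    [0,0,0],
    [0,0,0]
  ],
  "grip": [35,35,35,35,35,35,35,0]
}}

```text
clock: 17.07
ee_pos: [0.6183, -0.2699, 0.1454]
orientation: [-3.142, -0.001, 2.94]
contact_force: [0.8, -0.4, 0.7]
width: 0.0836
grasp_force: 0.0
```

Call:
{"method": "jog_arm", "body": {
  "xyz": [
    [0,0,-1],
    [0,0,-1]
  ],
  "twist": [
    [0,0,0],
    [0,0,0]
  ],
  "grip": [0,0]
}}

```text
clock: 17.23
ee_pos: [0.6208, -0.2711, 0.1579]
orientation: [-3.14, 0.006, 2.94]
contact_force: [0.5, -0.2, -0.2]
width: 0.0855
grasp_force: 0.0
```

```bash
python3 -c "
from h import *
rel((.485,-.2135,.15,2.94))"
```

```text
t 17.23 p [ 0.6208 -0.2711  0.1579] rpy [-3.14   0.006  2.94 ] w 0.0855 F [ 0.5 -0.2 -0.2] g 0.0 q [ 0.16  0.63  0.28  1.79 -0.24  0.75  1.93]
-> [14.46  2.93  0.69] [-0.001  0.006 -0.   ]
```

Call:
{"method": "jog_arm", "body": {
  "xyz": [
    [3.5,0.7,0],
    [7,1.4,0],
    [10.5,2.1,0.5],
    [13.5,2.7,0.7],
    [14.5,2.9,0.7],
    [14.5,2.9,0.7],
    [14.5,2.9,0.7],
    [14.5,2.9,0.7]
  ],
  "twist": [
    [0,0,0],
    [0,0,0],
    [0,0,0],
    [0,0,0],
    [0,0,0],
    [0,0,0],
    [0,0,0],
    [0,0,0]
  ],
  "grip": [0,0,0,0,0,0,0,0]
}}

```text
clock: 17.9
ee_pos: [0.4845, -0.2132, 0.1474]
orientation: [-3.141, 0.002, 2.94]
contact_force: [0.2, 0.2, 0.7]
width: 0.0856
grasp_force: 0.0
```

```bash
python3 look.py w7; python3 -c "
from h import *
rel((.485,-.2135,.018,2.94))"
```

```text
t 17.9 p [ 0.4845 -0.2132  0.1474] rpy [-3.141e+00  2.000e-03  2.940e+00] w 0.0856 F [0.2 0.2 0.7] g 0.0 q [ 0.13  0.48  0.27  2.13 -0.24  0.56  1.94]
t 17.95 p [ 0.4847 -0.2133  0.1475] rpy [-3.141e+00  2.000e-03  2.940e+00] w 0.0853 F [ 0.4 -0.6  0.4] g 0.0 q [ 0.13  0.48  0.27  2.13 -0.24  0.56  1.94]
-> [-1.000e-02 -0.000e+00  1.295e+01] [-0.001  0.002  0.   ]
```

View pics/w7.png

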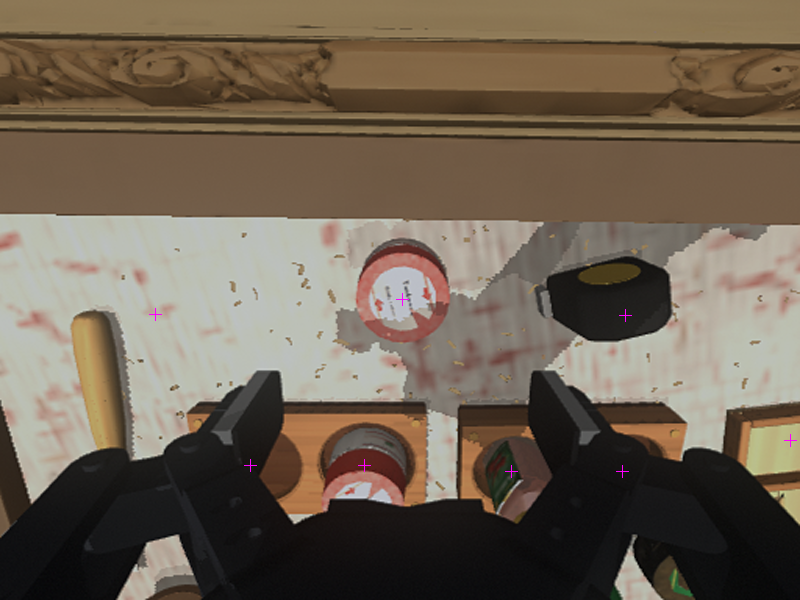

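Pot 2's lid is right on the marker (402,297), and pot 1 sits in its seat. Descending.

Call:
{"method": "jog_arm", "body": {
  "xyz": [
    [0,0,3.5],
    [0,0,7],
    [0,0,10],
    [0,0,12],
    [0,0,12.9],
    [0,0,12.9]
  ],
  "twist": [
    [0,0,0],
    [0,0,0],
    [0,0,0],
    [0,0,0],
    [0,0,0],
    [0,0,0]
  ],
  "grip": [10,10,10,10,10,10]
}}

```text
clock: 18.45
ee_pos: [0.4826, -0.2127, 0.0165]
orientation: [3.141, -0.002, 2.94]
contact_force: [0.5, 0.4, 0.6]
width: 0.082
grasp_force: 0.0
```

Call:
{"method": "jog_arm", "body": {
  "xyz": [
    [0,0,0],
    [0,0,0],
    [0,0,0],
    [0,0,0],
    [0,0,0],
    [0,0,0]
  ],
  "twist": [
    [0,0,0],
    [0,0,0],
    [0,0,0],
    [0,0,0],
    [0,0,0],
    [0,0,0]
  ],
  "grip": [160,160,160,160,160,160],
  "force": 40
}}

```text
clock: 18.95
ee_pos: [0.4836, -0.2131, 0.02]
orientation: [-3.141, 0.003, 2.94]
contact_force: [-0.7, -0.2, 8.0]
width: 0.0569
grasp_force: 43.1
```

```bash
python3 -c "
from h import *
rel((.601,-.357,.12,2.94))"
```

```text
t 18.95 p [ 0.4836 -0.2131  0.02  ] rpy [-3.141e+00  3.000e-03  2.940e+00] w 0.0569 F [-0.7 -0.2  8. ] g 43.1 q [ 0.23  0.7   0.14  2.18 -0.33  0.28  2.02]
-> [-14.41 -11.75  -9.95] [-0.001  0.003 -0.   ]
```

Call:
{"method": "jog_arm", "body": {
  "xyz": [
    [0,0,-3],
    [0,0,-6.5],
    [0,0,-9.9],
    [-2.5,-2,-9.9],
    [-5,-4.2,-9.9],
    [-7.7,-6.3,-9.9],
    [-10.4,-8.5,-9.9],
    [-13,-10.6,-9.9]
  ],
  "twist": [
    [0,0,0],
    [0,0,0],
    [0,0,0],
    [0,0,0],
    [0,0,0],
    [0,0,0],
    [0,0,0],
    [0,0,0]
  ],
  "grip": [160,160,160,160,160,160,160,160]
}}

```text
clock: 19.62
ee_pos: [0.5893, -0.3433, 0.1181]
orientation: [3.141, 0.0, 2.94]
contact_force: [0.5, -0.1, -1.6]
width: 0.0567
grasp_force: 43.6
```

Call:
{"method": "jog_arm", "body": {
  "xyz": [
    [-1.4,-1.2,0],
    [-1.4,-1.2,0],
    [-1.4,-1.2,0],
    [-1.4,-1.2,0],
    [-1.4,-1.2,0]
  ],
  "twist": [
    [0,0,0],
    [0,0,0],
    [0,0,0],
    [0,0,0],
    [0,0,0]
  ],
  "grip": [160,160,160,160,160]
}}

```text
clock: 20.03
ee_pos: [0.5987, -0.3551, 0.1172]
orientation: [3.14, -0.002, 2.941]
contact_force: [-0.6, -0.2, -0.9]
width: 0.0568
grasp_force: 43.6
```

```bash
python3 -c "
from h import *
rel((.601,-.357,.028,2.94))"
```

```text
t 20.03 p [ 0.5987 -0.3551  0.1172] rpy [ 3.140e+00 -2.000e-03  2.941e+00] w 0.0568 F [-0.6 -0.2 -0.9] g 43.6 q [ 0.3   0.7   0.26  1.76 -0.25  0.72  2.06]
-> [-0.28 -0.16  8.92] [ 0.002 -0.002  0.001]
```

Call:
{"method": "jog_arm", "body": {
  "xyz": [
    [-0.2,-0.1,2.5],
    [-0.2,-0.1,5],
    [-0.2,-0.1,7],
    [-0.2,-0.1,8.2],
    [-0.2,-0.1,8.8],
    [-0.2,-0.1,9.1],
    [-0.2,-0.1,9.3],
    [-0.2,-0.1,9.3]
  ],
  "twist": [
    [0,0,0],
    [0,0,0],
    [0,0,0],
    [0,0,0],
    [0,0,0],
    [0,0,0],
    [0,0,0],
    [0,0,0]
  ],
  "grip": [160,160,160,160,160,160,160,160]
}}

```text
clock: 20.7
ee_pos: [0.5998, -0.3562, 0.0281]
orientation: [3.138, -0.005, 2.94]
contact_force: [-7.4, 6.3, 17.8]
width: 0.0569
grasp_force: 45.2
```

Contact is at the expected seat height, so releasing.

Call:
{"method": "jog_arm", "body": {
  "xyz": [
    [0,0,-0.2],
    [0,0,-0.2],
    [0,0,-0.2],
    [0,0,-0.2],
    [0,0,-3],
    [0,0,-6],
    [0,0,-9],
    [0,0,-12]
  ],
  "twist": [
    [0,0,0],
    [0,0,0],
    [0,0,0],
    [0,0,0],
    [0,0,0],
    [0,0,0],
    [0,0,0],
    [0,0,0]
  ],
  "grip": [160,35,35,35,35,35,35,35]
}}

```text
clock: 21.37
ee_pos: [0.6015, -0.3584, 0.1453]
orientation: [-3.142, -0.001, 2.94]
contact_force: [0.7, 0.2, 0.5]
width: 0.0734
grasp_force: 0.0
```

```bash
python3 -c "
from h import *
rel((.52,-.25,.18,2.94),(.516,-.0886,.17,1.616))"
```

```text
t 21.37 p [ 0.6015 -0.3584  0.1453] rpy [-3.142e+00 -1.000e-03  2.940e+00] w 0.0734 F [0.7 0.2 0.5] g 0.0 q [ 0.29  0.67  0.27  1.74 -0.24  0.77  2.06]
-> [10.16  8.99 -3.46] [-0.    -0.001 -0.   ]
-> [13.79 24.72 -2.46] [-1.000e-03 -1.000e-03  1.324e+00]
```

Call:
{"method": "jog_arm", "body": {
  "xyz": [
    [1.3,2.3,-2.5],
    [2.5,4.5,-4.5],
    [3.8,6.8,-4.5],
    [5,9,-4.5],
    [6.3,11.3,-4.5],
    [7.6,13.6,-4.5],
    [8.9,16,-4.5],
    [10.2,18.3,-4.5]
  ],
  "twist": [
    [0,0,0.12],
    [0,0,0.24],
    [0,0,0.36],
    [0,0,0.48],
    [0,0,0.6],
    [0,0,0.72],
    [0,0,0.84],
    [0,0,0.96]
  ],
  "grip": [60,60,60,60,60,60,60,60]
}}

```text
clock: 22.03
ee_pos: [0.5381, -0.1574, 0.1895]
orientation: [3.141, 0.0, 1.974]
contact_force: [-0.0, 0.7, 0.1]
width: 0.0653
grasp_force: 0.0
```

```bash
python3 -c "
from h import *
rel((.516,-.0886,.19,1.616))"
```

```text
t 22.03 p [ 0.5381 -0.1574  0.1895] rpy [3.141 0.    1.974] w 0.0653 F [-0.   0.7  0.1] g 0.0 q [-0.22  0.5   0.59  2.04 -0.42  0.72  1.03]
-> [ 7.19  0.67 -0.05] [0.    0.    0.358]
```

Call:
{"method": "jog_arm", "body": {
  "xyz": [
    [2.4,0.2,0],
    [4.8,0.4,0],
    [7.2,0.7,0],
    [7.2,0.7,0],
    [7.2,0.7,0],
    [7.2,0.7,0],
    [7.2,0.7,0],
    [7.2,0.7,0]
  ],
  "twist": [
    [0,0,0.12],
    [0,0,0.24],
    [0,0,0.358],
    [0,0,0.358],
    [0,0,0.358],
    [0,0,0.358],
    [0,0,0.358],
    [0,0,0.358]
  ],
  "grip": [60,60,60,60,60,60,60,60]
}}

```text
clock: 22.7
ee_pos: [0.5166, -0.0913, 0.1899]
orientation: [3.141, 0.001, 1.62]
contact_force: [-0.7, 0.3, 0.8]
width: 0.0651
grasp_force: 0.0
```

```bash
python3 look.py w8; python3 -c "
from h import *
rel((.516,-.0886,.021,1.616))"
```

```text
t 22.7 p [ 0.5166 -0.0913  0.1899] rpy [3.141e+00 1.000e-03 1.620e+00] w 0.0651 F [-0.7  0.3  0.8] g 0.0 q [-0.43  0.49  0.71  2.12 -0.49  0.7   0.65]
t 22.75 p [ 0.5165 -0.0912  0.1898] rpy [3.141e+00 1.000e-03 1.620e+00] w 0.0652 F [-0.5 -0.3  0. ] g 0.0 q [-0.43  0.49  0.71  2.12 -0.49  0.7   0.65]
-> [ 0.27 -0.05 16.88] [0.001 0.001 0.004]
```

View pics/w8.png

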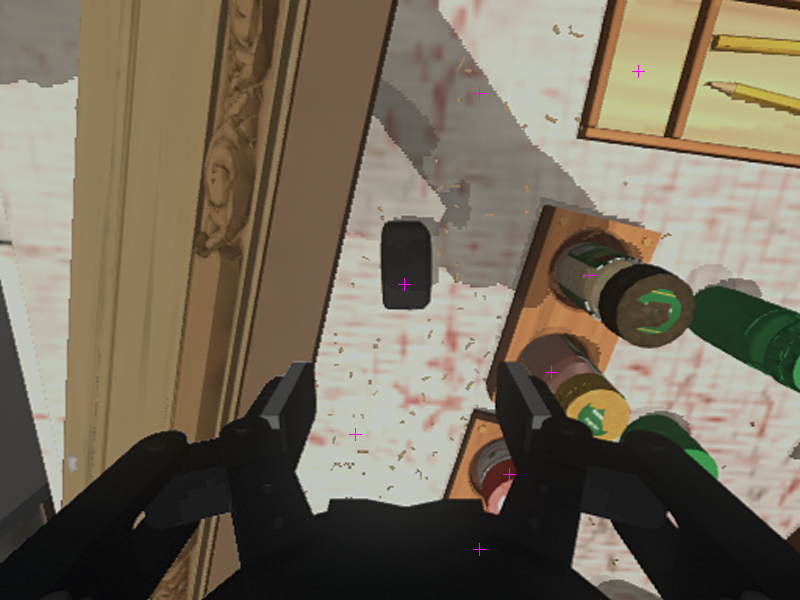

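The tape spans (382–432, 220–310) with its edges parallel to the tool, so the yaw is right. The frame edge at (345,265) is close, so I'll narrow the opening to about 52 mm.

```bash
python3 -c "
from h import *
a=np.load('pics/w8.npy');s=dict(ee_pos=a[:3],orientation=a[3:])
f=lambda u,v,z:wat(s,u/1.5625-.5,v/1.5625-.5,z).round(4)
print(f(382,270,.06),f(432,270,.06),f(407,310,.06),f(407,310,.05),f(407,220,0),f(407,220,.01))
print('bay corners',f(613,0,.018),f(583,133,.018),f(672,136,.018), f(592,127,.006),f(666,133,.006)); print('frame',f(345,265,.015),f(322,360,.015))"
```

```text
[ 0.501  -0.0797  0.06  ] [ 0.5341 -0.078   0.06  ] [ 0.519  -0.1067  0.06  ] [ 0.5192 -0.1101  0.05  ] [ 0.5165 -0.0528  0.    ] [ 0.5164 -0.0516  0.01  ]
bay corners [0.6413 0.0954 0.018 ] [0.6358 0.0153 0.018 ] [0.6983 0.0165 0.018 ] [0.6463 0.0208 0.006 ] [0.7006 0.0195 0.006 ]
frame [ 0.4704 -0.0877  0.015 ] [ 0.4521 -0.1686  0.015 ]
```

```bash
python3 -c "
from h import *
rel((.5175,-.0855,.019,1.62))"
```

```text
t 22.75 p [ 0.5165 -0.0912  0.1898] rpy [3.141e+00 1.000e-03 1.620e+00] w 0.0652 F [-0.5 -0.3  0. ] g 0.0 q [-0.43  0.49  0.71  2.12 -0.49  0.7   0.65]
-> [ 0.58  0.12 17.08] [ 0.001  0.001 -0.   ]
```

Call:
{"method": "jog_arm", "body": {
  "xyz": [
    [0.5,0.1,3],
    [0.5,0.1,6],
    [0.5,0.1,8],
    [0.5,0.1,8],
    [0.5,0.1,8],
    [0.5,0.1,8]
  ],
  "twist": [
    [0,0,0],
    [0,0,0],
    [0,0,0],
    [0,0,0],
    [0,0,0],
    [0,0,0]
  ],
  "grip": [100,100,100,100,100,100]
}}

```text
clock: 23.25
ee_pos: [0.5176, -0.0858, 0.1105]
orientation: [3.14, 0.001, 1.621]
contact_force: [-0.2, -0.1, -0.3]
width: 0.052
grasp_force: 0.0
```

```bash
python3 -c "
from h import *
rel((.5175,-.0855,.019,1.62))"
```

```text
t 23.25 p [ 0.5176 -0.0858  0.1105] rpy [3.140e+00 1.000e-03 1.621e+00] w 0.052 F [-0.2 -0.1 -0.3] g 0.0 q [-0.33  0.6   0.57  2.17 -0.63  0.54  0.76]
-> [ 0.04 -0.03  9.15] [0.002 0.001 0.001]
```

Call:
{"method": "jog_arm", "body": {
  "xyz": [
    [0,0,2],
    [0,0,4],
    [0,0,6],
    [0,0,7.5],
    [0,0,8.5],
    [0,0,9],
    [0,0,9]
  ],
  "twist": [
    [0,0,0],
    [0,0,0],
    [0,0,0],
    [0,0,0],
    [0,0,0],
    [0,0,0],
    [0,0,0]
  ],
  "grip": [100,100,100,100,100,100,100]
}}

```text
clock: 23.83
ee_pos: [0.5173, -0.085, 0.0197]
orientation: [3.141, 0.0, 1.622]
contact_force: [0.1, 0.5, -0.4]
width: 0.0517
grasp_force: 0.0
```

Call:
{"method": "jog_arm", "body": {
  "xyz": [
    [0,0,0],
    [0,0,0],
    [0,0,0],
    [0,0,0],
    [0,0,0],
    [0,0,0]
  ],
  "twist": [
    [0,0,0],
    [0,0,0],
    [0,0,0],
    [0,0,0],
    [0,0,0],
    [0,0,0]
  ],
  "grip": [220,220,220,220,220,220],
  "force": 50
}}

```text
clock: 24.33
ee_pos: [0.5175, -0.0849, 0.0206]
orientation: [3.14, 0.0, 1.622]
contact_force: [-0.3, 0.2, 7.1]
width: 0.0335
grasp_force: 51.8
```

```bash
python3 -c "
from h import *
rel((.6755,.065,.13,1.50))"
```

```text
t 24.33 p [ 0.5175 -0.0849  0.0206] rpy [3.14  0.    1.622] w 0.0335 F [-0.3  0.2  7.1] g 51.8 q [-0.19  0.73  0.37  2.19 -0.78  0.35  0.89]
-> [ 14.17  16.56 -10.92] [0.002 0.    0.122]
```

Call:
{"method": "jog_arm", "body": {
  "xyz": [
    [0,0,-3],
    [0,0,-6.5],
    [0.5,0.5,-9.5],
    [2.7,3.2,-10.9],
    [5,5.8,-10.9],
    [7.2,8.4,-10.9],
    [9.4,11,-10.9],
    [11.6,13.6,-10.9]
  ],
  "twist": [
    [0,0,0],
    [0,0,0],
    [0,0,0],
    [0,0,0.03],
    [0,0,0.06],
    [0,0,0.09],
    [0,0,0.122],
    [0,0,0.122]
  ],
  "grip": [220,220,220,220,220,220,220,220]
}}

```text
clock: 25.0
ee_pos: [0.6473, 0.0401, 0.1286]
orientation: [-3.141, -0.0, 1.5]
contact_force: [1.4, -0.0, -1.6]
width: 0.0333
grasp_force: 51.0
```

Call:
{"method": "jog_arm", "body": {
  "xyz": [
    [2.9,2.6,0],
    [2.9,2.6,0],
    [2.9,2.6,0],
    [2.9,2.6,0],
    [2.9,2.6,0],
    [2.9,2.6,0]
  ],
  "twist": [
    [0,0,0],
    [0,0,0],
    [0,0,0],
    [0,0,0],
    [0,0,0],
    [0,0,0]
  ],
  "grip": [220,220,220,220,220,220]
}}

```text
clock: 25.5
ee_pos: [0.6735, 0.0634, 0.1286]
orientation: [-3.141, 0.001, 1.497]
contact_force: [-0.3, 0.1, -2.0]
width: 0.0331
grasp_force: 51.0
```

```bash
python3 look.py w9; python3 -c "
from h import *
rel((.6755,.065,.027,1.50))"
```

```text
t 25.5 p [0.6735 0.0634 0.1286] rpy [-3.141e+00  1.000e-03  1.497e+00] w 0.0331 F [-0.3  0.1 -2. ] g 51.0 q [-0.59  0.75  0.68  1.81 -0.64  0.81  0.34]
t 25.55 p [0.6738 0.0635 0.1288] rpy [-3.141  0.     1.497] w 0.0335 F [-0.6  0.1 -1.6] g 51.0 q [-0.59  0.75  0.68  1.81 -0.64  0.81  0.34]
-> [ 0.17  0.17 10.18] [-0.001  0.    -0.003]
```

View pics/w9.png

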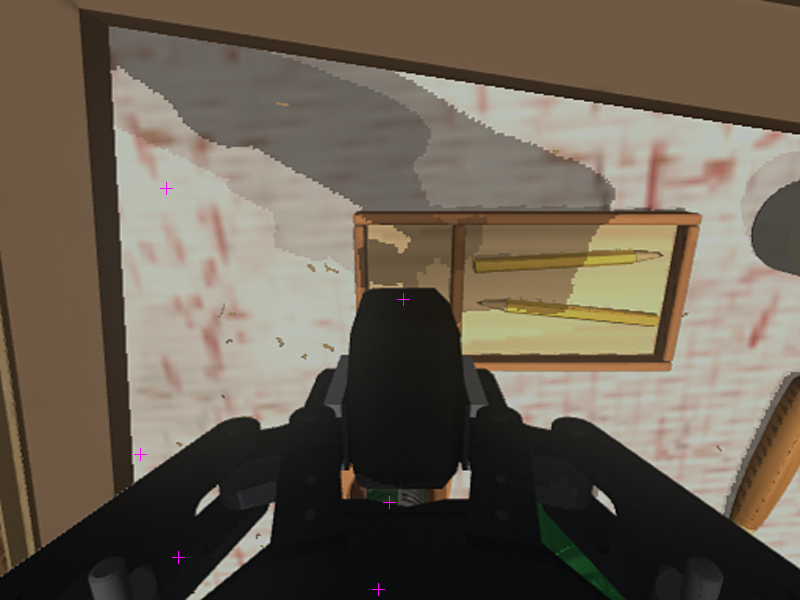

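The bay's far floor corners are at about (368,224) and (453,224). Checking the fit from these.

```bash
python3 -c "
from h import *
a=np.load('pics/w9.npy');s=dict(ee_pos=a[:3],orientation=a[3:])
f=lambda u,v,z:wat(s,u/1.5625-.5,v/1.5625-.5,z).round(4)
print(f(368,224,.006),f(453,224,.006),f(354,212,.018),f(700,213,.018),f(672,368,.018),f(464,358,.006),f(666,225,.018))"
```

```text
[0.6536 0.1085 0.006 ] [0.7065 0.1046 0.006 ] [0.6472 0.1175 0.018 ] [0.8512 0.102  0.018 ] [0.8459 0.0013 0.018 ] [0.7104 0.0128 0.006 ] [0.8319 0.0963 0.018 ]
```

Call:
{"method": "jog_arm", "body": {
  "xyz": [
    [0.1,0.3,0],
    [0.1,0.3,3],
    [0.1,0.3,6],
    [0.1,0.3,7.5],
    [0.1,0.3,8.8],
    [0.1,0.3,9.5],
    [0.1,0.3,9.9],
    [0.1,0.3,9.9]
  ],
  "twist": [
    [0,0,0],
    [0,0,0],
    [0,0,0],
    [0,0,0],
    [0,0,0],
    [0,0,0],
    [0,0,0],
    [0,0,0]
  ],
  "grip": [220,220,220,220,220,220,220,220]
}}

```text
clock: 26.22
ee_pos: [0.6781, 0.0657, 0.0295]
orientation: [3.142, 0.0, 1.5]
contact_force: [-0.1, -0.6, -1.8]
width: 0.0338
grasp_force: 50.9
```

Call:
{"method": "jog_arm", "body": {
  "xyz": [
    [0,0,0.2],
    [0,0,0.4],
    [0,0,0.4],
    [0,0,0.4]
  ],
  "twist": [
    [0,0,0],
    [0,0,0],
    [0,0,0],
    [0,0,0]
  ],
  "grip": [220,220,220,220]
}}

```text
clock: 26.55
ee_pos: [0.679, 0.0657, 0.0267]
orientation: [3.139, -0.0, 1.5]
contact_force: [1.0, -0.8, 1.3]
width: 0.0329
grasp_force: 51.2
```

Call:
{"method": "jog_arm", "body": {
  "xyz": [
    [0,0,0.15],
    [0,0,0.15],
    [0,0,0.15]
  ],
  "twist": [
    [0,0,0],
    [0,0,0],
    [0,0,0]
  ],
  "grip": [220,220,220]
}}

```text
clock: 26.8
ee_pos: [0.679, 0.0657, 0.0266]
orientation: [3.139, -0.001, 1.5]
contact_force: [-1.7, 0.5, 9.5]
width: 0.0331
grasp_force: 52.4
```

Call:
{"method": "jog_arm", "body": {
  "xyz": [
    [0,0,0],
    [0,0,0],
    [0,0,0],
    [0,0,0],
    [0,0,-3],
    [0,0,-6],
    [0,0,-9],
    [0,0,-12]
  ],
  "twist": [
    [0,0,0],
    [0,0,0],
    [0,0,0],
    [0,0,0],
    [0,0,0],
    [0,0,0],
    [0,0,0],
    [0,0,0]
  ],
  "grip": [100,100,100,100,100,100,100,100]
}}

```text
clock: 27.47
ee_pos: [0.6773, 0.0659, 0.1448]
orientation: [-3.14, 0.001, 1.5]
contact_force: [0.9, 0.1, 0.5]
width: 0.052
grasp_force: 0.0
```

Call:
{"method": "jog_arm", "body": {
  "xyz": [
    [0,0,-3],
    [3.5,0,-5],
    [7,0,-5],
    [10.5,0,-5],
    [14,0,-5],
    [14,0,-5],
    [14,0,-5]
  ],
  "twist": [
    [0,0,0],
    [0,0,0],
    [0,0,0],
    [0,0,0],
    [0,0,0],
    [0,0,0],
    [0,0,0]
  ],
  "grip": [100,100,100,100,100,100,100]
}}

```text
clock: 28.05
ee_pos: [0.687, 0.2104, 0.1929]
orientation: [-3.14, -0.001, 1.507]
contact_force: [0.2, -0.7, -0.2]
width: 0.052
grasp_force: 0.0
```

```bash
python3 - <<'E'
from h import *
rel()
f=4
a=manip.capture('scene')[140:260,165:325]
b=manip.capture('top')[140:220,130:330]
A=cv2.resize(a,(640,480)[:2],interpolation=cv2.INTER_CUBIC)[:,:]
A=cv2.resize(a,(440,330),interpolation=cv2.INTER_CUBIC);B=cv2.resize(b,(660,264),interpolation=cv2.INTER_CUBIC)
o=np.zeros((596,660,3),np.uint8);o[:330,:440]=A;o[332:,:]=B
cv2.imwrite('pics/fin.png',o)
E
```

```text
t 28.05 p [0.687  0.2104 0.1929] rpy [-3.140e+00 -1.000e-03  1.507e+00] w 0.052 F [ 0.2 -0.7 -0.2] g 0.0 q [-0.81  0.74  0.74  1.67 -0.59  0.97  0.09]
```

View pics/fin.png

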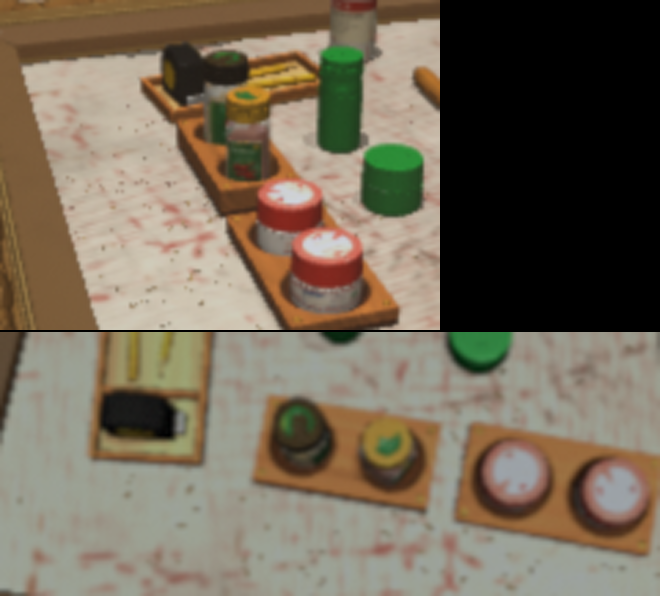

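The final view shows both jars upright in their wells, both pots in their seats and the tape upright in the bay. The green look-alikes stand where they were.

```bash
python3 -c "
from rig import manip
print(manip.job_done())"
```

```text
the job is handed in; nothing more can be done
None
```

I handed the job in at about 28 s: both jars are in the jar rack, both red-lidded pots are in the pot rack, and the tape measure is upright in the tray's front bay. Nothing was knocked over, and I didn't touch the gouge or the green look-alikes.

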